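# Release the ratchet and draw back a candle pusher

### The job

In the display tray that holds the open tester candle (the one without a lid), flip the red-balled ratchet pawl forward over the top so that it rests released, then draw the pusher by its brass grip fully back against its rear stop, towards you, to make room for more stock. Leave the pawl released and the tester candle standing in the tray, and leave the other tray, with the lidded candle, as it is.

Things in the scene. Friction and masses are not known exactly. Their poses are not given: they have to be found in the camera images.
- tray_tester: Fixed tray that holds the open tester candle. 252 mm long, 112 mm wide, floor 8 mm thick, side rails 30 mm high and 76 mm apart. Origin on the table, on the candle lane's centre line, 130 mm ahead of the rear end (the end nearer the robot). x forward along the tray, away from the robot; y left; z up. A steel saw-tooth rack lies outside the right rail.
- pusher_tester (a joint): Travel in m of that tray's black pusher. 0 = fully back on the rear stop, at the end nearer the robot; grows forward, towards the candle, to 0.10. Starts at 0.055 to 0.085. Slides with about 3 N of friction and stays where left. While the pawl is down it can go forward, clicking, but backward it stops within 12 mm.
- pawl_tester (a joint): Angle in rad of that pusher's ratchet pawl, on a level axle across the tray, 48 mm above the table. 0 to 0.3 = tooth down in the rack (locked), lever leaning about 40 to 25 degrees back towards the robot. Pushed forward past upright (0.70) it falls by its weight to 1.48 = released, lever leaning 45 degrees forward. About 0.3 N on the ball moves it.
- grip_tester (a point): Middle of that pusher's brass grip: upright block 14 mm thick along the tray, 34 mm wide across it, top 102 mm above the table, 17 mm above this point. Axes as the tray's. Pinch from above across the 14 mm; below 62 mm above the table stands the pusher's front plate, 60 mm ahead. The candle, top 82 mm above the table, stands 70 mm or more ahead.
- ball_tester (a point): Centre of the red ball, 18 mm in diameter, at the end of that pawl's 55 mm lever (7 mm rod). Locked: 90 to 98 mm above the table, 35 to 23 mm nearer the robot than the axle, and 66 mm to the right of the grip's middle. It swings along the tray. The point turns with the pawl; its y axis is the axle, pointing left.
- tester_candle: The open tester candle: clear glass with pale wax and a wick, no lid, 67 mm wide, 74 mm tall, 0.2 to 0.4 kg, loose, standing in the tray just ahead of the pusher. Origin in the middle of its underside, z up its axis.
- grip_lidded (a point): The same point on the brass grip of the other tray, built alike, which holds the candle with a flat lid (69 mm wide, 82 mm tall). One tray stands left of the middle of the table, the other right, either way round; between and beyond them stands a display plinth 195 mm high, its front corner about 0.5 m ahead of the robot's base, with a tall board on top: pass in front of it. Leave this tray alone.
- pawl_lidded (a joint): Pawl angle of that other tray, measured alike. Leave it locked.

How it is judged:
On the way:
1. the pawl of the tester tray is flipped over to released while its pusher is still forward (value of joint pawl_tester above 1.1 rad and value of joint pusher_tester above 0.04 m), for 0.2 s.
At the end, for the whole second after the job is handed in: The pusher of the tester candle's tray is within 12 mm of its rear stop with its pawl still released (beyond 1.1 rad), the tester candle stands still and upright (within 10 degrees) in its tray, and the other tray's pusher is within 12 mm of where it was with its pawl locked (value of joint pusher_tester below 0.012 m and value of joint pawl_tester above 1.1 rad and angle between tester_candle's own z axis and vertical below 0.17 rad and x of tester_candle in the frame of tray_tester between 0 and 0.1 m and y of tester_candle in the frame of tray_tester between -0.02 and 0.02 m and z of tester_candle in the frame of tray_tester below 0.02 m and linear speed of tester_candle below 0.02 m/s and distance of grip_lidded from where it was at the start of the episode below 0.012 m and value of joint pawl_lidded below 0.7 rad); the robot touches nothing.
It fails at once if the other tray's pusher is moved more than 12 mm or its pawl flipped (distance of grip_lidded from where it was at the start of the episode above 0.012 m or value of joint pawl_lidded above 0.7 rad).
It fails at once if the tester candle is tipped (angle between tester_candle's own z axis and vertical above 0.35 rad).
It also fails if it takes over 45 s, if anything falls off the work surface, if the arm or the gripper's body presses on something with over 40 N, if the wrist force passes 120 N, or if a joint passes its speed limit or range.

### The arm

A 7-joint arm with a two-finger parallel gripper is mounted at the origin on a cart in front of the work surface, level with it; the furniture and walls round the work are solid. World frame = base frame: x ahead of the robot, y to its left, z up, the work surface at z = 0. Lengths are in m, angles in rad, forces in N, time in s.
With the tool pointing down it reaches from about 0.4 to 0.85 m from the base axis. Payload 10.4 kg.
Tool frame: the origin (TCP) lies between the finger pads; the fingertips stand manip.finger_overhang ahead of it and the grasp point (between the pads) lies 11 mm behind it (manip.finger_overhang is the distance from the TCP to the fingertips, in m); x points along the fingers, z is the direction in which the jaws open and shut, and the axes are right-handed (so a half turn about x gives the same grasp; the last joint's range is limited). The gripper opens to 85 mm and grips with 20 to 120 N. Pads are 22 mm wide; open, the fingers measure 114 mm over their backs; the gripper's body (76 mm by 85 mm) begins 54 mm behind the grasp point. The pads swing forward as they close: fully open they stand 13 mm farther back than shut.
Start: joints at [1.185, 0.332, -0.065, 1.46, 0.022, 1.35, -0.088], TCP at [0.222, -0.584, 0.239] pointing down, gripper open.
Joint ranges: [-2.6, 2.6], [-0.5, 2.12], [-1.47, 1.34], [0.16, 2.42], [-1.27, 4.41], [0.06, 2.06], [-2.6, 2.6]. Speed limits (rad/s): [2.22, 2.22, 2.79, 2.79, 3.14, 3.14, 3.14].

### API

Orientations are given as a unit quaternion [x, y, z, w].
In Python, from workcell import get_obs, camera, workorder, manip gives the robot as it stands. The module is installed in compiled form; this text tells all that it offers.
- The arm moves only by the tool play_rows, never from a script. Its argument "increments" is text: rows parted by semicolons, each of 4 numbers parted by spaces: the shift along the tool's x, y, z in m, then the turn about the tool's x in rad. A call has 1 to 20 rows; each row shifts and turns the pose as measured when the row begins, along the tool's axes as they then stand; what a row does not reach is not made up. A row lasts 1/10 s, in which the tool goes at most 50 mm and 8.59 degrees, less where a joint would pass 70% of its speed; a pose out of reach is approached as far as the arm can. A call is refused whole if a number of a shift passes 0.05 or a number of a turn 0.15, either way. A call with a gripper value outside its range is refused whole. "hand" is the gripper command: -1 is fully open, 1 is shut, values between are in proportion, set as the call begins (left out, the last holds). The fingers move at their own pace and stop on an object; "squeeze" is the grip in N (left out, the last holds). Time passes only in rows, so rows that do not move let the fingers close. It gives the time, the measured TCP pose, the force and the opening at its end, in the units of the state.
- get_obs(): the state, without advancing time (a new reading comes with each control period).
- camera(name): name is "scene" or "top"; returns a dict with "img" (384x512x3 uint8, blue, green, red), "fov_y" (degrees; the focal length in pixels is half the picture's height over the tangent of half this angle, whatever the lens; pixels are square), "cx", "cy" (the principal point, pixels), "distortion" ([k1, k2, p1, p2, k3] as OpenCV has them; the pictures are not rectified), "R" (3x3) and "t" (3): a world point X has camera coordinates R X + t. Camera axes: x right, y down, z forward; pixel columns grow to the right and rows downward; lengths in m; the calibration is good to about 2 mm. A picture is of the moment at which its call begins. There is no depth.
- workorder.hand_in(): hands the job in, once; it reports no verdict.
The state is a dict: "clock": time; "joint_pos": joint angles; "joint_velocities": joint speeds; "tau": joint torques, N m; "position": TCP position; "ee_rot": TCP orientation; "ft_force": force on the tool from outside, world axes, zero at the start; "torque": the same for the moment, N m; "grip_width": opening from 0.0 (shut) to 1.0 (fully open).
Only numpy, scipy, OpenCV 4.12 (cv2) and the standard library are available. Lean on these libraries where they do the work, as an engineer would, in place of code of your own. Each camera call takes 0.05 s, during which the arm holds its last target.

## Working session

There is one attempt and no reset: what is moved stays moved. The work goes in short steps, Python scripts to look and compute and a tool call to move; the robot and the scene stay as the last step left them, time stands still between calls to the robot, and variables do not carry over. Pictures are saved under pics/ and viewed, and the job is handed in when it is done.

Besides the shell and the picture viewer there is one more tool, called after "Request:" as name(argument=value, ...), one argument or row to a line, values as JSON. play_rows: Moves the arm, as the interface text tells. Its arguments: {"type":"object","properties":{"increments":{"type":"string"},"hand":{"type":"number"},"squeeze":{"type":"number"}},"required":["increments"]}

```bash
mkdir -p pics
python3 - <<'E'
from workcell import get_obs, camera, manip
import cv2, pickle, numpy as np
o=get_obs()
for k in ('clock','position','ee_rot','joint_pos','grip_width','ft_force'): print(k,np.round(o[k],4))
print(manip.finger_overhang)
for n in('scene','top'):
    c=camera(n); cv2.imwrite(f'pics/{n}0.png',c['img']); pickle.dump(c,open(f'{n}0.pkl','wb'))
    print(n,c['fov_y'],c['cx'],c['cy'],c['distortion'],np.round(c['R'],3).tolist(),c['t'])
E
```

```text
clock 0.0
position [ 0.2217 -0.584   0.2385]
ee_rot [ 0.4019  0.5824 -0.4013  0.5816]
joint_pos [ 1.1854  0.3329 -0.0647  1.461   0.0216  1.3499 -0.0885]
grip_width 0.9981
ft_force [-0.696  -0.4993 -0.0964]
0.008
scene 50.331402305488226 254.91910795520118 189.5317355672622 [-0.10912885  0.          0.          0.          0.        ] [[-0.925, -0.381, -0.02], [-0.253, 0.653, -0.714], [0.285, -0.655, -0.7]] [0.43256367 0.18790112 0.92969657]
top 52.57226840867404 254.62205431002835 197.6717134832042 [-0.07792444  0.          0.          0.          0.        ] [[0.008, -1.0, 0.01], [-0.996, -0.009, -0.086], [0.086, -0.01, -0.996]] [-0.03866447  0.49672281  1.00552168]
```

View pics/scene0.png

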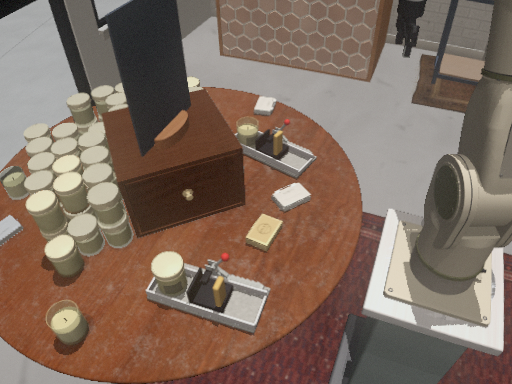

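View pics/top0.png

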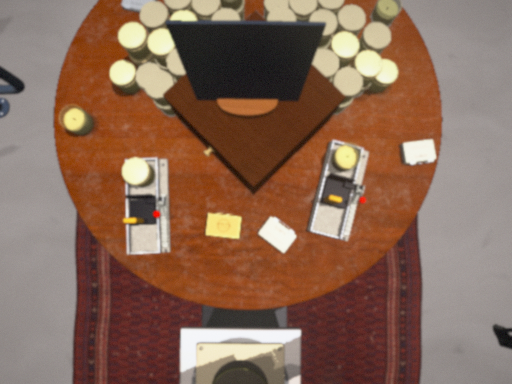

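```bash
cat > h.py <<'E'
import cv2, numpy as np, pickle
def K(c):
    f=c['img'].shape[0]/2/np.tan(np.radians(c['fov_y']/2)); return np.array([[f,0,c['cx']],[0,f,c['cy']],[0,0,1.]])
def proj(c,X):
    return cv2.projectPoints(np.atleast_2d(np.array(X,float)),cv2.Rodrigues(np.array(c['R']))[0],np.array(c['t'],float),K(c),np.array(c['distortion'],float))[0][:,0]
def ray(c,uv):
    p=cv2.undistortPoints(np.array(uv,float).reshape(-1,1,2),K(c),np.array(c['distortion'],float))[:,0]
    R=np.array(c['R']);d=np.c_[p,np.ones(len(p))]@R; return -R.T@np.array(c['t']),d/np.linalg.norm(d,axis=1)[:,None]
def plane(c,uv,z):
    o,d=ray(c,uv); return o+d*((z-o[2])/d[:,2])[:,None]
def tri(c1,u1,c2,u2):
    o1,d1=ray(c1,u1);o2,d2=ray(c2,u2);d1=d1[0];d2=d2[0]
    s=np.linalg.lstsq(np.c_[d1,-d2],o2-o1,rcond=None)[0];a=o1+s[0]*d1;b=o2+s[1]*d2
    return (a+b)/2,np.linalg.norm(a-b)
def load(n): return pickle.load(open(n+'.pkl','rb'))
def snap(tag):
    from workcell import camera
    r=[]
    for n in('scene','top'):
        c=camera(n);cv2.imwrite(f'pics/{n}{tag}.png',c['img']);pickle.dump(c,open(f'{n}{tag}.pkl','wb'));r.append(c)
    return r
def crop(c,x0,y0,x1,y1,s,name): cv2.imwrite(name,cv2.resize(c['img'][y0:y1,x0:x1],None,fx=s,fy=s,interpolation=cv2.INTER_CUBIC))
def blobs(c,lo,hi,mn=4):
    h=cv2.cvtColor(c['img'],cv2.COLOR_BGR2HSV).astype(int); 
    m=np.all((h>=lo)&(h<=hi),axis=2).astype(np.uint8)
    n,_,st,ce=cv2.connectedComponentsWithStats(m)
    return [(ce[i].round(1).tolist(),int(st[i,4])) for i in range(1,n) if st[i,4]>=mn]
E
python3 - <<'E'
from h import *
s,t=load('scene0'),load('top0')
print(proj(s,[[.222,-.584,.239]]),proj(t,[[.222,-.584,.239]]))
crop(s,225,90,325,180,8,'pics/s0c.png');crop(t,300,130,380,250,5,'pics/t0c.png')
for c in(s,t):
  print('red',blobs(c,[0,200,150],[6,255,255]),blobs(c,[174,200,150],[180,255,255]))
  print('brass',blobs(c,[15,180,150],[28,255,255]))
  print(np.array(c['R']).T@-np.array(c['t']))
E
```

```text
[[401.09965496  51.42917885]] [[511.9245504  319.52950072]]
red [] []
brass []
[0.1824845  0.65103772 0.79347538]
red [([362.4, 199.9], 34), ([155.6, 213.8], 32)] []
brass [([334.5, 198.5], 58), ([129.4, 220.2], 75)]
[ 0.40873888 -0.02449661  1.04481328]
```

View pics/s0c.png

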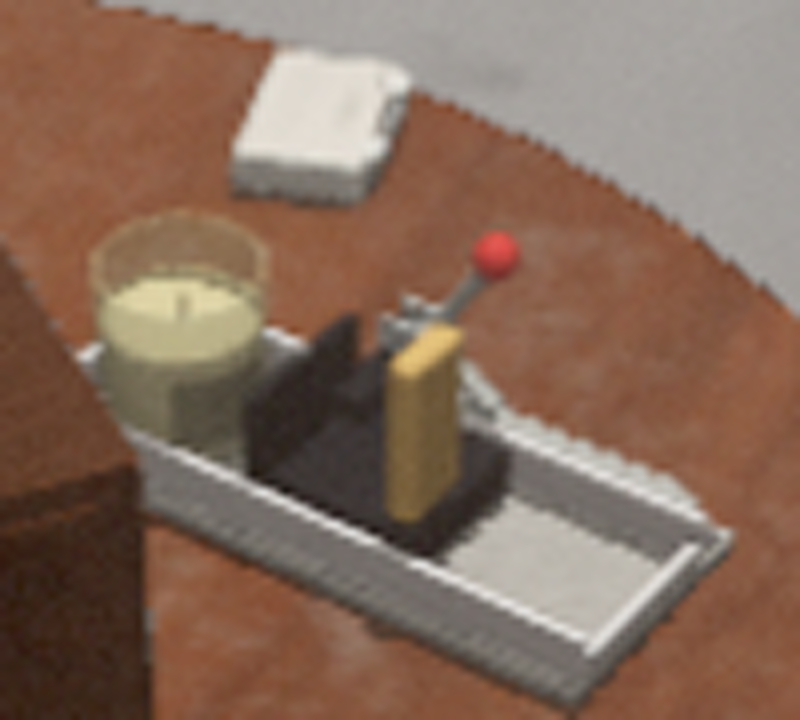

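View pics/t0c.png

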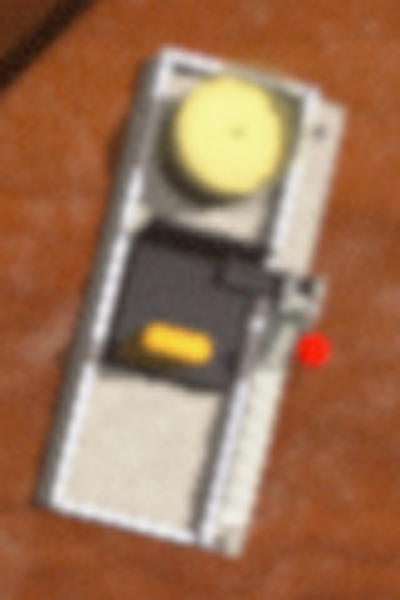

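Run:
```python
from h import *
s,t=load('scene0'),load('top0')
b,e=tri(s,[287.0,121.7],t,[362.5,199.9]); print('ball',b,e)
print('ball planes',plane(t,[362.5,199.9],.094),plane(s,[287,121.7],.094))
g=plane(t,[300+177/5,130+343/5],.102); print('grip',g)
print('grip scene',plane(s,[225+425/8,90+345/8],.102))
# rail lines top view (crop px) z=.03
q=lambda x,y,z:plane(t,[300+x/5,130+y/5],z)[0]
for a,c in(((55,505),(165,52)),((207,540),(312,95))):
  A,C=q(*a,.03),q(*c,.03);d=C-A;print(A,C,np.hypot(*d[:2]),np.degrees(np.arctan2(d[1],d[0])))
print(plane(t,[300+229/5,130+132/5],.06))
```

```text
ball [ 0.48741348 -0.30048481  0.09549852] 0.00025317140054925057
ball planes [[ 0.48765795 -0.30088031  0.094     ]] [[ 0.48794836 -0.30256952  0.094     ]]
grip [[ 0.48959892 -0.23136354  0.102     ]]
grip scene [[ 0.48958438 -0.23005465  0.102     ]]
[ 0.41029889 -0.18223389  0.03      ] [ 0.65185865 -0.24259495  0.03      ] 0.24898709768977648 -14.029797488055987
[ 0.39248417 -0.26216691  0.03      ] [ 0.62966971 -0.32175368  0.03      ] 0.24455584405881214 -14.102243914855768
[[ 0.60298974 -0.26899823  0.06      ]]
```

```bash
cat >> h.py <<'E'
from scipy.spatial.transform import Rotation as Ro
YAW=np.radians(-14.1);U=np.array([np.cos(YAW),np.sin(YAW),0]);L=np.array([-U[1],U[0],0])
def to(target):
    from workcell import get_obs
    o=get_obs();R=Ro.from_quat(o['ee_rot']).as_matrix();p=np.array(o['position'])
    print('t',o['clock'],'pos',p.round(4),'w',o['grip_width'],'F',np.round(o['ft_force'],2),'q',np.round(o['joint_pos'],2))
    print('R cols',R.round(3).tolist())
    print('tool delta',(R.T@(np.array(target)-p)).round(4))
    z=R[:,2]; 
    for s in(1,-1):
        # turn about tool x bringing z to s*U
        w=R.T@(s*U); print('turn',s,round(float(np.arctan2(-w[1],w[2])),3))
E
python3 - <<'E'
from h import *
to(np.array([.4874,-.3005,.2])-.045*U)
E
```

```text
t 0.1 pos [ 0.2217 -0.584   0.2386] w 1.00280356737142 F [-0.63 -0.03  0.04] q [ 1.19  0.33 -0.06  1.46  0.02  1.35 -0.09]
R cols [[-0.001, 0.935, 0.355], [0.001, 0.355, -0.935], [-1.0, -0.0, -0.001]]
tool delta [ 0.0388  0.3121 -0.1964]
turn 1 -0.962
turn -1 2.18
```

Request:
play_rows(
  increments="0 0 0 -0.14;0 0 0 -0.14;0 0 0 -0.14;0 0 0 -0.14;0 0 0 -0.14;0 0 0 -0.14;0 0 0 -0.1;0 0 0 0",
  hand=1,
  squeeze=40,
)

```text
clock: 0.9
position: [0.221, -0.5823, 0.2345]
ee_rot: [0.084, 0.704, -0.079, 0.701]
ft_force: [-0.3, -0.1, -0.6]
grip_width: 0.003
```

Run:
```python
from h import *
to(np.array([.4874,-.3005,.2])-.045*U)
```

```text
t 0.9 pos [ 0.221  -0.5823  0.2345] w 0.0032980208455988553 F [-0.3  -0.15 -0.58] q [ 1.29  0.34 -0.2   1.46  0.07  1.35  0.86]
R cols [[-0.004, 0.228, 0.974], [0.008, 0.974, -0.228], [-1.0, 0.007, -0.005]]
tool delta [0.0361 0.3356 0.1503]
turn 1 0.016
turn -1 -3.126
```

Request:
play_rows(
  increments="0 0.042 0.018 0.016;0 0.042 0.018 0;0 0.042 0.018 0;0 0.042 0.018 0;0 0.042 0.018 0;0 0.042 0.018 0;0 0.042 0.018 0;0 0.042 0.018 0;0 0 0 0",
)

```text
clock: 1.8
position: [0.4514, -0.2832, 0.2333]
ee_rot: [0.103, 0.702, -0.097, 0.698]
ft_force: [-0.9, 0.7, 0.3]
grip_width: -0.001
```

Run:
```python
from h import *
to(np.array([.4874,-.3005,.092])-.045*U)
```

```text
t 1.8 pos [ 0.4514 -0.2832  0.2333] w -0.001158998775557122 F [-0.86  0.7   0.29] q [ 0.88  0.17 -0.45  1.69  0.07  1.31  0.14]
R cols [[-0.006, 0.28, 0.96], [0.01, 0.96, -0.28], [-1.0, 0.008, -0.008]]
tool delta [ 0.1412 -0.0094 -0.0044]
turn 1 -0.038
turn -1 3.104
```

Request:
play_rows(
  increments="0.03 -0.0095 -0.004 -0.038;0.03 0 0 0;0.03 0 0 0;0.02 0 0 0;0 0 0 0;0 0 0 0",
)

```text
clock: 2.4
position: [0.4446, -0.2901, 0.1204]
ee_rot: [0.094, 0.703, -0.088, 0.699]
ft_force: [1.4, -0.6, 0.2]
grip_width: 0.003
```

Run:
```python
from h import *
to(np.array([.4874,-.3005,.092])-.045*U)
s,t=snap('1')
crop(s,215,60,325,180,5,'pics/s1c.png');crop(t,300,130,400,250,5,'pics/t1c.png')
```

```text
t 2.4 pos [ 0.4446 -0.2901  0.1204] w 0.0032135743042018125 F [ 1.36 -0.55  0.2 ] q [ 0.88  0.27 -0.43  1.83  0.12  1.08  0.14]
R cols [[-0.005, 0.256, 0.967], [0.009, 0.967, -0.256], [-1.0, 0.008, -0.007]]
tool delta [ 0.0284  0.0001 -0.0007]
turn 1 -0.012
turn -1 3.129
```

View pics/s1c.png

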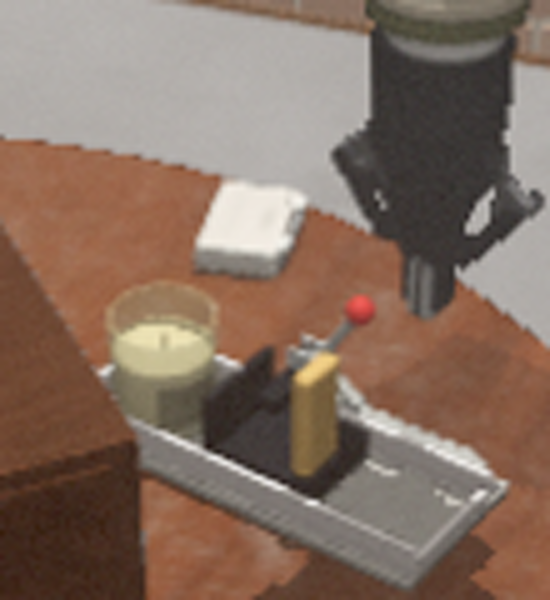

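View pics/t1c.png

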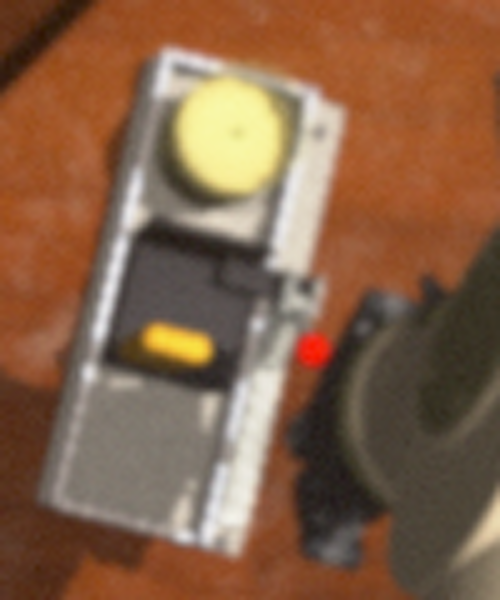

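Request:
play_rows(
  increments="0.015 0 0 -0.012;0.014 0 0 0;0 0 0 0;0 0 0.01 0;0 0 0.01 0;0 0 0.01 0;0 0 0.008 0;0 0 0.008 0;0 0 0 0",
)

```text
clock: 3.4
position: [0.496, -0.3034, 0.0924]
ee_rot: [0.089, 0.702, -0.085, 0.702]
ft_force: [-0.2, 0.8, -0.3]
grip_width: 0.004
```

Run:
```python
from h import *
to(np.array([.4874,-.3005,.092])+.018*U)
s,t=snap('2')
crop(s,215,60,325,180,5,'pics/s2c.png')
```

```text
t 3.4 pos [ 0.496  -0.3034  0.0924] w 0.00374510315938673 F [-0.15  0.77 -0.32] q [ 0.82  0.4  -0.42  1.72  0.18  1.06  0.1 ]
R cols [[0.001, 0.243, 0.97], [0.006, 0.97, -0.243], [-1.0, 0.006, -0.0]]
tool delta [0.0004 0.0007 0.009 ]
turn 1 0.0
turn -1 -3.141
```

View pics/s2c.png

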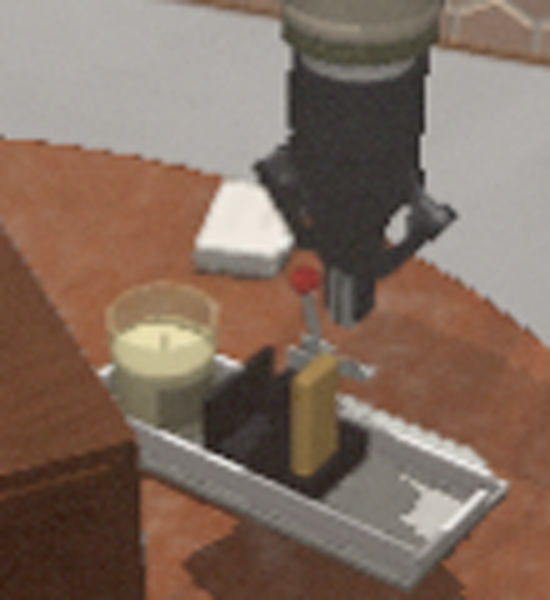

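Request:
play_rows(
  increments="0 0 0.009 0;0 0 0.006 0;0 0 0 0;0 0 0 0;0 0 -0.01 0;0 0 -0.02 0;0 0 0 0",
)

```text
clock: 4.2
position: [0.4785, -0.2993, 0.0919]
ee_rot: [0.089, 0.702, -0.085, 0.701]
ft_force: [1.2, -0.7, 0.8]
grip_width: 0.0
```

Run:
```python
from h import *
to(np.array([.4896,-.231,.2]))
s,t=snap('3')
crop(s,215,60,325,180,5,'pics/s3c.png')
```

```text
t 4.2 pos [ 0.4785 -0.2993  0.0919] w 6.033096557859269e-05 F [ 1.17 -0.7   0.79] q [ 0.84  0.37 -0.43  1.77  0.17  1.05  0.11]
R cols [[-0.001, 0.244, 0.97], [0.006, 0.97, -0.244], [-1.0, 0.006, -0.003]]
tool delta [-0.1077  0.0696 -0.0062]
turn 1 -0.001
turn -1 3.141
```

View pics/s3c.png

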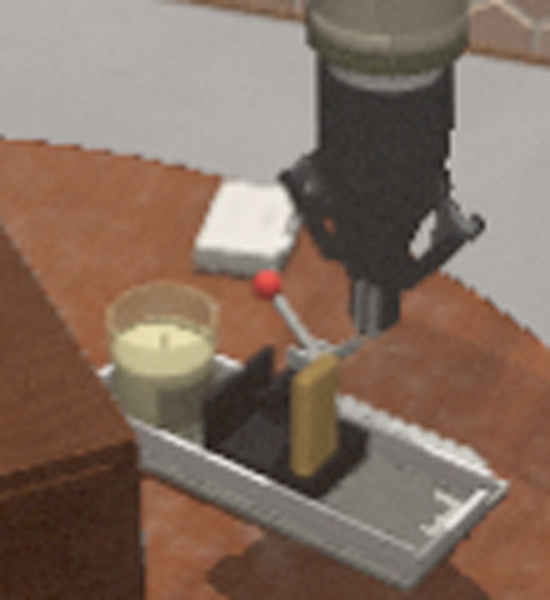

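Request:
play_rows(
  increments="-0.04 0 0 0;-0.04 0 0 0;-0.03 0 0 0;0 0.035 -0.003 0;0 0.035 -0.003 0;0 0 0 0;0 0 0 0",
  hand=0,
)

```text
clock: 5.0
position: [0.4938, -0.2294, 0.2086]
ee_rot: [0.089, 0.7, -0.085, 0.703]
ft_force: [-0.3, -0.2, 0.4]
grip_width: 0.5
```

Run:
```python
from h import *
to(np.array([.4896,-.231,.08]))
```

```text
t 5.0 pos [ 0.4938 -0.2294  0.2086] w 0.5000382147411156 F [-0.29 -0.2   0.39] q [ 0.79  0.21 -0.49  1.7   0.1   1.26  0.03]
R cols [[0.004, 0.245, 0.97], [0.005, 0.97, -0.245], [-1.0, 0.006, 0.003]]
tool delta [ 0.1285 -0.0033 -0.0041]
turn 1 -0.001
turn -1 3.141
```

Request:
play_rows(
  increments="0.03 -0.003 -0.004 0;0.03 0 0 0;0.02 0 0 0;0 0 0 0;0 0 0 0",
)

```text
clock: 5.5
position: [0.4903, -0.2347, 0.1271]
ee_rot: [0.09, 0.699, -0.087, 0.704]
ft_force: [0.4, -0.7, 1.1]
grip_width: 0.497
```

Run:
```python
from h import *
to(np.array([.4896,-.231,.08]))
s,t=snap('4')
crop(s,215,60,325,180,5,'pics/s4c.png')
```

```text
t 5.5 pos [ 0.4903 -0.2347  0.1271] w 0.49740975039719526 F [ 0.38 -0.72  1.14] q [ 0.78  0.28 -0.48  1.8   0.14  1.09  0.01]
R cols [[0.007, 0.247, 0.969], [0.004, 0.969, -0.247], [-1.0, 0.005, 0.005]]
tool delta [ 0.0471  0.0031 -0.0018]
turn 1 -0.004
turn -1 3.138
```

View pics/s4c.png

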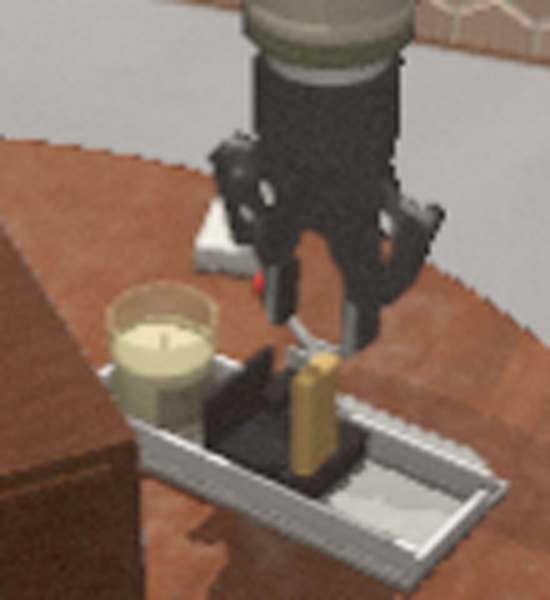

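The open fingers straddle the brass grip, with its top at about (320,360) in the crop. The pawl lies forward, released. Next I descend and pinch.

Request:
play_rows(
  increments="0.015 0.003 -0.002 0;0.015 0 0 0;0.015 0 0 0;0 0 0 0;0 0 0 0",
)

```text
clock: 6.1
position: [0.4907, -0.2313, 0.0808]
ee_rot: [0.089, 0.698, -0.087, 0.705]
ft_force: [0.7, 0.2, 0.2]
grip_width: 0.502
```

Request:
play_rows(
  increments="0 0 0 0;0 0 0 0;0 0 0 0;0 0 0 0;0 0 0 0;0 0 0 0",
  hand=1,
  squeeze=40,
)

```text
clock: 6.7
position: [0.491, -0.2313, 0.0815]
ee_rot: [0.089, 0.698, -0.087, 0.705]
ft_force: [2.0, -0.8, -3.0]
grip_width: 0.155
```

Run:
```python
from h import *
to(np.array([.4896,-.231,.08])-.08*U)
s,t=snap('5')
crop(s,215,60,325,180,5,'pics/s5c.png')
```

```text
t 6.7 pos [ 0.491  -0.2313  0.0815] w 0.15486303241560814 F [ 2.01 -0.83 -3.04] q [ 0.77  0.33 -0.47  1.84  0.17  1.   -0.02]
R cols [[0.011, 0.247, 0.969], [0.001, 0.969, -0.247], [-1.0, 0.004, 0.01]]
tool delta [ 0.0006 -0.0003 -0.0814]
turn 1 -0.004
turn -1 3.138
```

View pics/s5c.png

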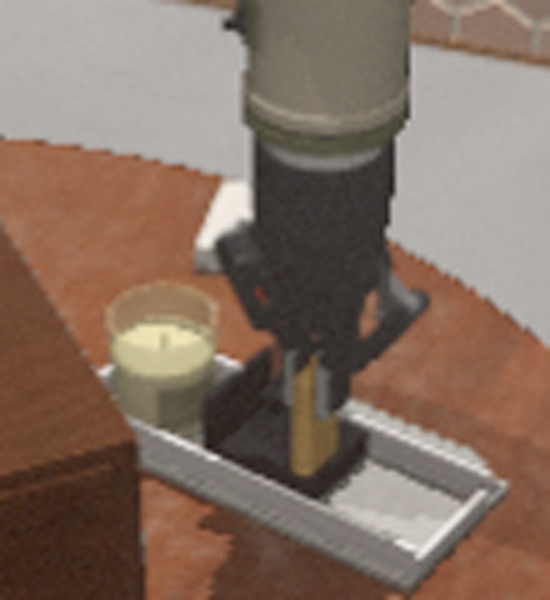

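Request:
play_rows(
  increments="0 0 -0.008 0;0 0 -0.01 0;0 0 -0.01 0;0 0 -0.01 0;0 0 0 0",
)

```text
clock: 7.3
position: [0.4518, -0.2213, 0.0814]
ee_rot: [0.089, 0.697, -0.087, 0.706]
ft_force: [-0.3, 0.4, -1.7]
grip_width: 0.156
```

Run:
```python
from h import *
to(np.array([.4896,-.231,.08])-.08*U)
```

```text
t 7.3 pos [ 0.4518 -0.2213  0.0814] w 0.15589787389727883 F [-0.25  0.41 -1.67] q [ 0.8   0.25 -0.48  1.94  0.14  0.97  0.01]
R cols [[0.013, 0.247, 0.969], [0.0, 0.969, -0.247], [-1.0, 0.004, 0.012]]
tool delta [ 0.0009 -0.0004 -0.041 ]
turn 1 -0.004
turn -1 3.138
```

Request:
play_rows(
  increments="0 0 -0.006 0;0 0 -0.006 0;0 0 -0.004 0;0 0 -0.004 0;0 0 0 0",
)

```text
clock: 7.8
position: [0.4307, -0.2159, 0.0814]
ee_rot: [0.089, 0.697, -0.087, 0.706]
ft_force: [0.1, 0.8, -1.3]
grip_width: 0.157
```

Request:
play_rows(
  increments="0 0 -0.004 0;0 0 -0.004 0",
)

```text
clock: 8.0
position: [0.4231, -0.2139, 0.0814]
ee_rot: [0.089, 0.697, -0.087, 0.706]
ft_force: [2.9, -1.5, -1.7]
grip_width: 0.156
```

Request:
play_rows(
  increments="0 0 -0.004 0;0 0 -0.004 0",
)

```text
clock: 8.2
position: [0.4162, -0.2121, 0.0815]
ee_rot: [0.088, 0.696, -0.087, 0.708]
ft_force: [28.3, -9.0, -33.1]
grip_width: 0.162
```

Request:
play_rows(
  increments="0 0 0 0",
)

```text
clock: 8.3
position: [0.4165, -0.2121, 0.0815]
ee_rot: [0.088, 0.695, -0.088, 0.708]
ft_force: [4.5, -1.8, -6.2]
grip_width: 0.155
```

Run:
```python
from h import *
to(np.array([.4896,-.231,.08])-.08*U)
s,t=snap('6')
crop(s,215,60,345,190,5,'pics/s6c.png')
```

```text
t 8.3 pos [ 0.4165 -0.2121  0.0815] w 0.15516605252152632 F [ 4.52 -1.85 -6.17] q [ 0.84  0.17 -0.49  2.03  0.09  0.94  0.05]
R cols [[0.019, 0.247, 0.969], [-0.001, 0.969, -0.247], [-1.0, 0.003, 0.018]]
tool delta [ 0.0014 -0.0005 -0.0045]
turn 1 -0.003
turn -1 3.138
```

View pics/s6c.png

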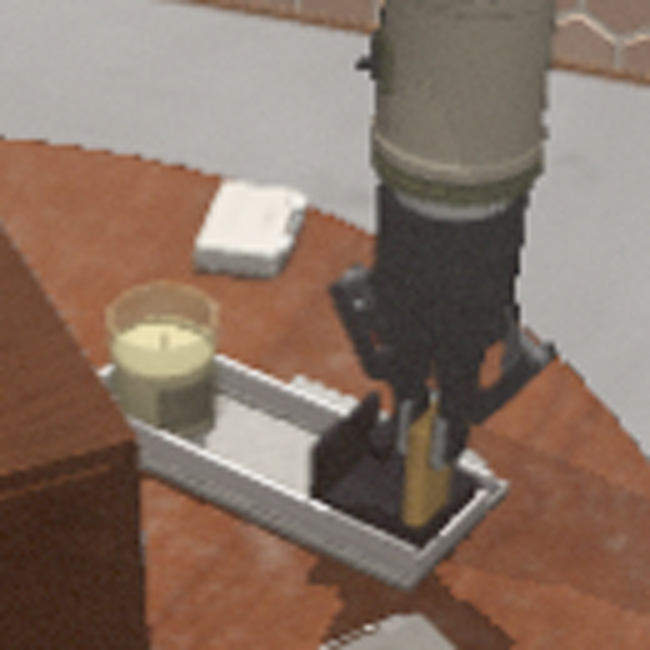

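Request:
play_rows(
  increments="0 0 0 0;0 0 0 0;0 0 0 0;0 0 0 0;0 0 0 0",
  hand=0.2,
)

```text
clock: 8.9
position: [0.4154, -0.2122, 0.0817]
ee_rot: [0.088, 0.695, -0.088, 0.708]
ft_force: [0.3, 0.1, 0.9]
grip_width: 0.401
```

Request:
play_rows(
  increments="-0.02 0 0 0;-0.03 0 0 0;-0.03 0 0 0;-0.03 0 0 0;0 -0.04 0 0;0 -0.04 0 0;0 -0.04 0 0;0 -0.04 0 0;0 -0.04 0 0;0 0 0 0;0 0 0 0",
)

```text
clock: 10.0
position: [0.3624, -0.4127, 0.1968]
ee_rot: [0.086, 0.695, -0.087, 0.708]
ft_force: [1.2, -0.0, -0.2]
grip_width: 0.4
```

Run:
```python
from h import *
to(np.array([.4896,-.231,.08])-.08*U)
s,t=snap('7')
crop(s,215,60,345,190,5,'pics/s7c.png');crop(t,300,130,400,250,5,'pics/t7c.png')
for n in('top0','top7'):
  c=load(n);print('red',blobs(c,[0,200,150],[6,255,255]),'brass',blobs(c,[15,180,150],[28,255,255]))
```

```text
t 10.0 pos [ 0.3624 -0.4127  0.1968] w 0.39994219035928136 F [ 1.16 -0.04 -0.18] q [ 1.05  0.2  -0.31  1.72  0.06  1.21  0.48]
R cols [[0.017, 0.243, 0.97], [-0.004, 0.97, -0.243], [-1.0, 0.0, 0.018]]
tool delta [ 0.1168  0.2071 -0.0028]
turn 1 0.001
turn -1 -3.141
red [([362.4, 199.9], 34), ([155.6, 213.8], 32)] brass [([334.5, 198.5], 58), ([129.4, 220.2], 75)]
red [([360.6, 203.8], 31), ([155.5, 213.6], 30)] brass [([129.4, 220.2], 74), ([326.5, 228.6], 58)]
```

View pics/s7c.png

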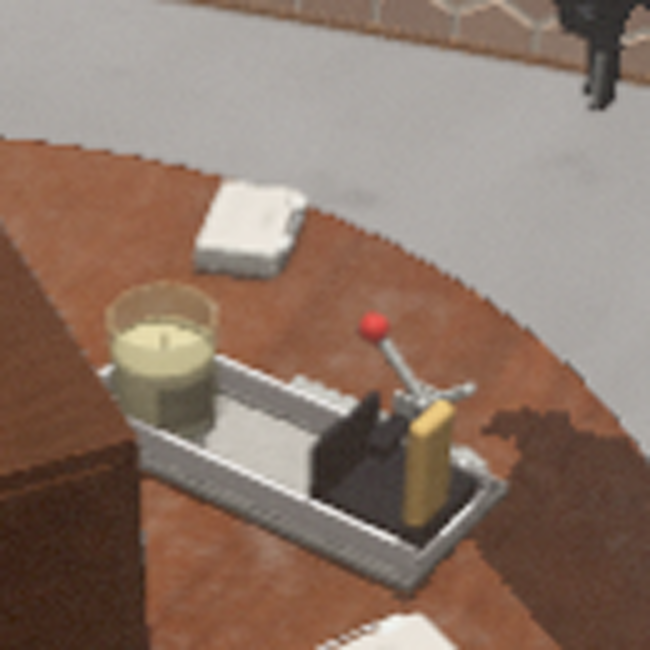

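View pics/t7c.png

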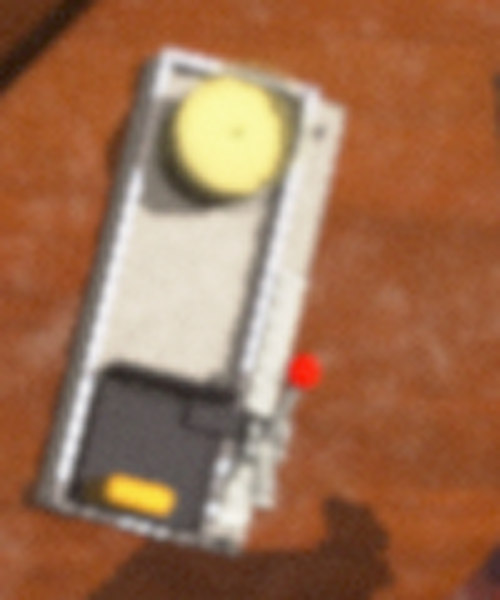

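Run:
```python
from workcell import workorder
workorder.hand_in()
```

```text
the job is handed in; nothing more can be done
```

I flipped the tester tray's pawl over to released with the closed fingertips, then drew the pusher back by its brass grip to its rear stop. I let go, moved the arm clear and handed the job in at about 10 s. No verdict was reported.

- **Tester pusher:** it travelled about 77 mm, and the wrist force rose to about 28 N along the pull as it met the stop. The same reading showed about 33 N downwards. The last pictures show the pusher at the rear end of its tray.
- **Tester pawl:** it was released while the pusher was still forward, and it still leans forward in the last pictures.
- **Tester candle:** it stands upright in its tray and has not visibly moved.
- **Other tray:** its ball and grip are within 0.2 pixels of where they began in the top view.
- **Arm:** it is clear of everything.

No check failed or disagreed.

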